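Lay the vase blank on its side across the work rest

TASK

Slide the standing square vase, still upright, until its foot butts flat against the near batten of the low wooden work rest, then push its top over so that it tips across that batten and lies on its side, level and square across both battens, between the rest's end rails, with its foot end over the near batten and its mouth past the far one. Leave the black lacquer pot and the orange paste cup where they stand.

Things in the scene. Friction and masses are not known exactly. Their poses are not given: they have to be found in the camera images.
- vase: dark wooden square vase, ivory eggshell band near the top: closed box 90 x 90 mm, 195 mm tall, plus a round lip 72 mm across, 5 mm high. About 0.7 kg, even. Starts upright, foot face 35 to 75 mm short of the near batten, turned up to 12 deg. Pushed higher than about 50 mm it may tip, not slide. Origin: centre of underside; z from foot to mouth; x, y square to its sides
- vase_middle (a point): the middle of the vase's body, on its axis 97.5 mm from the foot
- vase_mouth (a point): the centre of the top of the vase's lip, on its axis 200 mm from the foot
- rest: low work rest fixed to the bench: frame 12 mm high, two rubber-topped wooden battens (25 x 250 mm) joined at the ends by rails 210 mm apart inside. The vase starts by the near batten, whose outer face is the stop. Origin: on the bench, in that face, midway along. x: level, from near to far batten (far one at x = 107 to 132 mm); y: along the near batten; z up
- pot: black open lacquer pot, 72 mm across, 85 mm high, loose, on the bench beside the rest. Origin: centre of its underside
- cup: orange open paste cup, 70 mm across, 70 mm high, loose, on the bench beyond the far batten. Origin: centre of its underside

How it is judged:
By the outcome, as a careful person would: the job done as asked, in the order asked, and still so for the second after the job is handed in, with the robot touching nothing.
It also fails if it takes over 42 s, if anything falls off the work surface, if the arm or the gripper's body presses on something with over 40 N, if the wrist force passes 120 N, or if a joint passes its speed limit or range.

ROBOT

A 6-joint arm with a two-finger parallel gripper is mounted at the origin on the work surface. World frame = base frame: x ahead of the robot, y to its left, z up, the work surface at z = 0. Lengths are in m, angles in rad, forces in N, time in s.
With the tool pointing down it reaches from about 0.3 to 0.875 m from the base axis. Payload 6.4 kg.
Tool frame: the origin (TCP) lies on the front face of the gripper's body, between the roots of the fingers; the fingertips stand 73 mm ahead of it and the grasp point (between the pads) lies 54 mm ahead of it (env.tip_reach is the distance from the TCP to the fingertips, in m); z points along the fingers, y is the line along which they close (so a half turn about z gives the same grasp; the last joint's range is limited). The gripper opens to 85 mm and grips with 20 to 120 N. Pads are 22 mm wide; open, the fingers measure 114 mm over their backs; the gripper's body (76 mm by 85 mm) begins 54 mm behind the grasp point. The pads swing forward as they close: fully open they stand 13 mm farther back than shut.
Start: joints at [-1.419, 0.181, 1.607, -0, 1.354, -0.206], TCP at [0.201, -0.539, 0.304] pointing down, gripper open.
Joint ranges: [-2.99, 2.99], [-0.89, 2.07], [0.3, 2.58], [-1.14, 4.28], [0, 2.63], [-3.12, 3.12]. Speed limits (rad/s): [2.57, 2.57, 3.01, 3.14, 3.14, 3.14].

INTERFACE

Orientations are given as a 3x3 rotation matrix whose columns are the frame's x, y, z axes.
In Python, from bench import env, release, grasp, state, viewer, sign_off gives the robot as it stands. Calls block until the motion is done:
- env.move_pose(position, orientation): joint-space move of the TCP to a pose.
- env.movel(position, velocity=0.15, attitude=None, contact_N=None): straight line of the TCP; attitude=None keeps the orientation; velocity is the mean speed in m/s. With contact_N (N) it stops when the force on the tool has changed by that much, and returns True; else False.
- env.set_joints(angles): joint-space move.
- release() and grasp(newtons=None): open the fingers fully, or close them until they stop; newtons is the grip in N (None keeps the last).
- env.pause(seconds).
- env.solve_ik(position, orientation): joint angles nearest the present ones, or None.
- state(): the state.
- viewer.grab_frame(name): name is "scene" or "top" or "wrist"; returns a dict with "color" (400x640x3 uint8, red, green, blue), "fx", "fy", "cx", "cy" (pixels), "k1" (the pictures are not rectified: a ray, as slopes to the right and down, at radius r is drawn at 1 + k1 r^2 times it, then the intrinsics apply), "pose" (4x4, takes a point from camera to world coordinates); the wrist camera has in their place "hand_eye" (4x4, takes a point from camera to tool coordinates, whose origin is the TCP and whose axes are the flange's). Camera axes: x right, y up, looking along -z (the intrinsics and any distortion apply to the point x, -y, -z); pixel columns grow to the right and rows downward; lengths in m; the calibration is good to about 2 mm. A picture is of the moment at which its call begins: read the wrist's pose just before it. There is no depth.
A pose or a line that the arm cannot do raises env.PlanningError and nothing moves.
- sign_off(): hands the job in; it is judged then, once.
Trained networks look in the newest picture that a camera, given by its name, has taken for a name from the list of things; names that differ only in an ending like _2 or _b are one class to them, and where a whole thing is asked for, a point or a joint stands for the part that bears it (a point fixed in the world has none). Each returns a list of dicts, best first, with "conf" (0 to 1); they miss things now and then, are a little off and sometimes report something else, mostly with a low value. They report only what shows in the picture. A call takes as long as a camera call.
- viewer.recognise(query, camera): "uv" ([column, row] in pixels, amid what is visible of it).
- viewer.tip_of(query, camera): "uv" ([column, row] in pixels: a listed point, or the origin of a listed thing).
The state is a dict: "time": time; "joint_positions": joint angles; "dq": joint speeds; "tau": joint torques, N m; "eef_pos": TCP position; "tcp_rot": TCP orientation; "ft_force": force on the tool from outside, world axes, zero at the start; "torque": the same for the moment, N m; "gripper_width": finger opening in m; "gripper_force": force on a finger pad.
Only numpy, scipy, OpenCV 4.12 (cv2) and the standard library are available. Lean on these libraries where they do the work, as an engineer would, in place of code of your own. Each camera call takes 0.05 s, during which the arm holds its last target. There are 200 camera calls.

## Working session

There is one attempt and no reset: what is moved stays moved. The work goes in short steps, each a Python script; the robot and the scene stay as the last script left them, time stands still between calls to the robot, and variables do not carry over. Pictures are saved under pics/ and viewed, at most 10 in all, crops included, and the job is handed in when it is done.

```bash
mkdir -p pics; ls; cat > h.py <<'E'
import numpy as np, cv2
from bench import env, release, grasp, state, viewer, sign_off
def ray(f,uv,pose=None):
    K=np.array([[f["fx"],0,f["cx"]],[0,f["fy"],f["cy"]],[0,0,1.]])
    p=cv2.undistortPoints(np.array([[uv]],float),K,np.array([f["k1"],0,0,0,0.]))[0,0]
    T=np.array(f["pose"] if pose is None else pose)
    return T[:3,3],T[:3,:3]@np.array([p[0],-p[1],-1.])
def atz(f,uv,z,pose=None):
    o,d=ray(f,uv,pose); return o+d*(z-o[2])/d[2]
def proj(f,P,pose=None):
    T=np.linalg.inv(np.array(f["pose"] if pose is None else pose))
    P=np.atleast_2d(P)@T[:3,:3].T+T[:3,3]
    x=P[:,0]/-P[:,2]; y=-P[:,1]/-P[:,2]; s=1+f["k1"]*(x*x+y*y)
    return np.c_[f["fx"]*x*s+f["cx"],f["fy"]*y*s+f["cy"]]
def save(f,n): cv2.imwrite(f"pics/{n}.png",f["color"][:,:,::-1])
E
python3 - <<'E'
from h import *
for c in ["scene","top"]:
    f=viewer.grab_frame(c); save(f,c+"0"); print(c,np.round(f["pose"],3).tolist(),f["fx"],f["k1"])
    for n in ["vase","vase_middle","vase_mouth","rest","pot","cup"]:
        for fn in (viewer.tip_of,):
            r=fn(n,c)[:2]; print(n,[(np.round(x["uv"],1).tolist(),round(x["conf"],2), np.round(atz(f,x["uv"],{"vase_middle":.0975,"vase_mouth":.2}.get(n,0)),3).tolist()) for x in r])
print(state()["time"])
E
```

```text
pics
scene [[-0.415, -0.636, 0.65, 1.198], [0.91, -0.293, 0.294, 0.244], [0.004, 0.714, 0.7, 0.779], [0.0, 0.0, 0.0, 1.0]] 403.94087208959684 -0.032100882202718076
vase [([376.0, 241.1], 0.67, [0.551, 0.111, 0.0])]
vase_middle [([379.5, 215.7], 0.96, [0.556, 0.11, 0.098])]
vase_mouth [([388.9, 182.5], 0.94, [0.551, 0.118, 0.2])]
rest [([344.7, 230.6], 0.83, [0.551, 0.027, 0.0])]
pot [([286.9, 277.2], 0.64, [0.739, -0.041, 0.0])]
cup [([249.9, 196.8], 0.76, [0.546, -0.257, 0.0])]
top [[-0.023, 0.985, -0.171, 0.454], [-1.0, -0.022, 0.008, -0.012], [0.004, 0.171, 0.985, 1.065], [0.0, 0.0, 0.0, 1.0]] 473.08162356662757 -0.13767249592577427
vase [([256.7, 232.5], 0.79, [0.56, 0.116, 0.0])]
vase_middle []
vase_mouth [([245.4, 224.5], 0.58, [0.555, 0.113, 0.2])]
rest [([299.2, 236.4], 0.57, [0.549, 0.02, 0.0])]
pot [([323.6, 151.0], 0.73, [0.746, -0.04, 0.0])]
cup [([423.8, 236.9], 0.95, [0.541, -0.262, 0.0])]
0.7
```

View pics/top0.png

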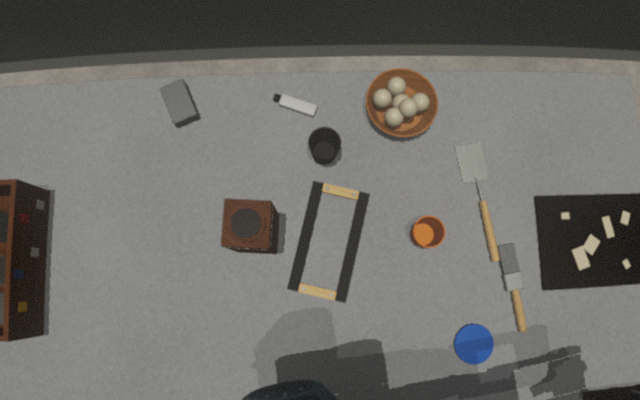

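View pics/scene0.png

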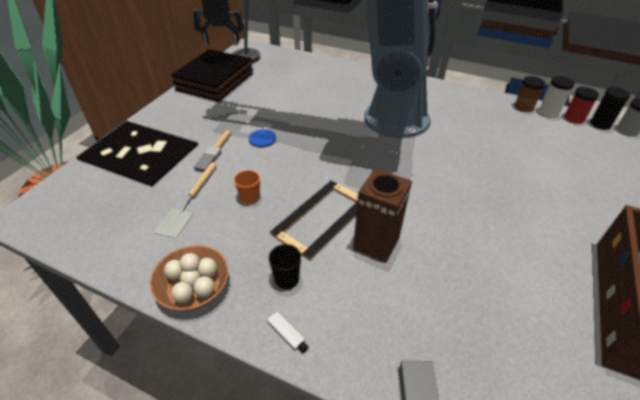

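```bash
cat >> h.py <<'E'
from scipy.optimize import minimize
def hullmask(f,P):
    m=np.zeros((1600,2560),np.uint8)
    cv2.fillConvexPoly(m,cv2.convexHull(np.round(proj(f,P)*4+1.5).astype(np.int32)),255)
    return cv2.resize(m,(640,400),interpolation=cv2.INTER_AREA)/255.
def Rz(a): return np.array([[np.cos(a),-np.sin(a),0],[np.sin(a),np.cos(a),0],[0,0,1]])
def box(x0,x1,y0,y1,z0,z1): return np.array([[x,y,z] for x in(x0,x1) for y in(y0,y1) for z in(z0,z1)])
E
cat > m.py <<'E'
from h import *
fr={c:viewer.grab_frame(c) for c in("top","scene")}
f=fr["top"]; im=f["color"].astype(int)
g=im.max(2)
m=np.zeros(g.shape,np.uint8); m[176:308,283:376]=(g[176:308,283:376]<75)*255
n,l,st,_=cv2.connectedComponentsWithStats(m)
for i in np.argsort(-st[1:,4])[:3]+1:
    px=np.argwhere(l==i)[:,::-1]
    w=np.array([atz(f,p,.012)[:2] for p in px])
    c,s,a=cv2.minAreaRect((w*1000).astype(np.float32)); print("batten",st[i,4],c,s,a)
# vase by mask
masks={}
roi={"top":(slice(185,265),slice(205,292)),"scene":(slice(160,272),slice(345,420))}
for c,f in fr.items():
    im=f["color"].astype(int); mm=np.zeros((400,640))
    s=(im[...,0]-im[...,2]>12)|(im.max(2)<45)
    mm[roi[c]]=s[roi[c]]; masks[c]=mm
    k=mm.astype(np.uint8); n,l,st,_=cv2.connectedComponentsWithStats(k); b=1+np.argmax(st[1:,4]); print(c,st[b])
    k=(l==b).astype(np.uint8); k=cv2.morphologyEx(k,cv2.MORPH_CLOSE,np.ones((7,7))); masks[c]=k.astype(float)
    cv2.imwrite(f"pics/mask_{c}.png",k*255)
def cost(p,cs):
    P=box(-.045,.045,-.045,.045,0,.195)@Rz(p[2]/5).T+[p[0],p[1],0]
    return sum(np.abs(hullmask(fr[c],P)-masks[c]).sum() for c in cs)
for cs in (["top"],["scene"],["top","scene"]):
    best=min((minimize(cost,[.555,.115,a*5],args=(cs,),method="Nelder-Mead",options=dict(initial_simplex=[[.555,.115,a*5],[.57,.115,a*5],[.555,.13,a*5],[.555,.115,a*5+.5]])) for a in(-.3,-.1,.1)),key=lambda r:r.fun)
    print(cs,best.x[:2],np.degrees(best.x[2]/5),best.fun)
c=cv2.resize(fr["top"]["color"][170:310,200:380],None,fx=4,fy=4,interpolation=cv2.INTER_CUBIC)
cv2.imwrite("pics/crop1.png",c[:,:,::-1])
E
python3 m.py
```

```text
batten 1111 (550.5143432617188, 6.083667755126953) (23.389787673950195, 246.61367797851562) 75.58627319335938
batten 1099 (523.9556884765625, -96.95346069335938) (23.08562469482422, 246.09153747558594) 75.44587707519531
top [ 221  198   57   55 1924]
scene [ 345  167   67   95 4056]
['top'] [0.55920745 0.11425999] -4.866237483528616 844.6392156862745
['scene'] [0.55548529 0.10981832] -3.918253683705085 422.7607843137255
['top', 'scene'] [0.55847594 0.11231291] -3.509859723001535 1380.141176470588
```

View pics/crop1.png

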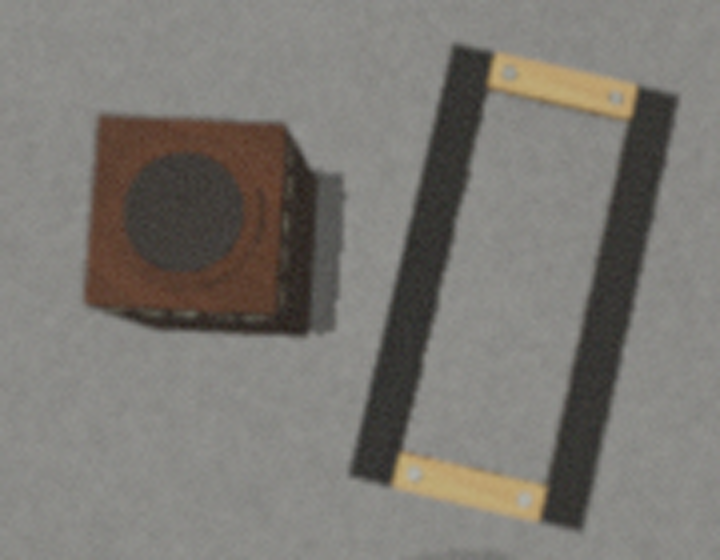

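```bash
cat >> h.py <<'E'
A=np.radians(-104.5); XR=np.array([np.cos(A),np.sin(A),0]); YR=np.array([-np.sin(A),np.cos(A),0]); ZR=np.array([0,0,1.])
O=np.array([.5536,.0182,0])
def W(x,y,z): return O+x*XR+y*YR+z*ZR
def toR(p): d=np.asarray(p)-O; return np.array([d@XR,d@YR,d[2]])
def att(al,s=1):
    z=np.sin(al)*XR-np.cos(al)*ZR; y=s*YR
    return np.c_[np.cross(y,z),y,z]
def tcp(x,y,z,al): return W(x,y,z)-.073*att(al)[:,2]   # tip centre at rest coords
E
python3 - <<'E'
from h import *
f=viewer.grab_frame("top")
P=np.array([atz(f,p,.195)[:2] for p in [(224.5,198.75),(271,201),(268.75,247),(221.75,245.75)]])
c,s,a=cv2.minAreaRect((P*1000).astype(np.float32)); print(c,s,a, "mean",P.mean(0))
print("edge dirs",[np.degrees(np.arctan2(*(P[(i+1)%4]-P[i])[::-1])) for i in range(4)])
print("vase in rest",toR(np.r_[P.mean(0),0]),toR([.5585,.1123,0]))
for al in (45,55):
  for s in (1,-1):
    R=att(np.radians(al),s)
    for (x,z) in ((-.19,.3),(-.19,.016),(-.1,.016),(-.15,.17),(0,.17)):
        q=env.solve_ik(W(x,-.019,z)-.073*R[:,2],R); print(al,s,x,z,None if q is None else np.round(q,2))
E
```

```text
(558.588134765625, 111.86264038085938) (87.60173034667969, 88.01245880126953) 87.10201263427734 mean [0.55828796 0.11199892]
edge dirs [np.float64(-94.04374634906539), np.float64(176.77875497741752), np.float64(87.44766028160612), np.float64(-2.897987616896884)]
vase in rest [-0.09198497 -0.01894673  0.        ] [-0.09232955 -0.01881683  0.        ]
45 1 -0.19 0.3 [ 0.43  0.63  1.06 -0.63  1.95  0.6 ]
45 1 -0.19 0.016 [ 0.43  0.94  1.15 -0.58  1.61  0.83]
45 1 -0.1 0.016 [ 0.33  0.83  1.36 -0.63  1.48  0.82]
45 1 -0.15 0.17 [ 0.39  0.68  1.24 -0.61  1.73  0.71]
45 1 0 0.17 [ 0.2   0.49  1.54 -0.69  1.54  0.63]
45 -1 -0.19 0.3 [ 0.43  0.63  1.06 -0.63  1.95 -2.54]
45 -1 -0.19 0.016 [ 0.43  0.94  1.15 -0.58  1.61 -2.31]
45 -1 -0.1 0.016 [ 0.33  0.83  1.36 -0.63  1.48 -2.32]
45 -1 -0.15 0.17 [ 0.39  0.68  1.24 -0.61  1.73 -2.43]
45 -1 0 0.17 [ 0.2   0.49  1.54 -0.69  1.54 -2.51]
55 1 -0.19 0.3 [ 0.47  0.72  0.99 -0.76  2.04  0.59]
55 1 -0.19 0.016 [ 0.47  1.06  1.03 -0.68  1.76  0.85]
55 1 -0.1 0.016 [ 0.38  0.94  1.26 -0.73  1.62  0.86]
55 1 -0.15 0.17 [ 0.43  0.78  1.17 -0.72  1.84  0.73]
55 1 0 0.17 [ 0.25  0.59  1.49 -0.8   1.64  0.7 ]
55 -1 -0.19 0.3 [ 0.47  0.72  0.99 -0.76  2.04 -2.56]
55 -1 -0.19 0.016 [ 0.47  1.06  1.03 -0.68  1.76 -2.3 ]
55 -1 -0.1 0.016 [ 0.38  0.94  1.26 -0.73  1.62 -2.28]
55 -1 -0.15 0.17 [ 0.43  0.78  1.17 -0.72  1.84 -2.42]
55 -1 0 0.17 [ 0.25  0.59  1.49 -0.8   1.64 -2.44]
```

```bash
python3 - <<'E'
from h import *
al=np.radians(50); R=att(al); y=-.017
grasp(20)
p=np.array(state()["eef_pos"]); env.movel(p+[0,0,.1],velocity=.25)
env.move_pose(tcp(-.20,y,.30,al),R)
env.movel(tcp(-.20,y,.017,al),velocity=.2)
s=state(); print(s["time"],toR(s["eef_pos"]+.073*np.array(s["tcp_rot"])[:,2]),s["ft_force"])
env.movel(tcp(-.155,y,.017,al),velocity=.08)
print(env.movel(tcp(-.112,y,.017,al),velocity=.025,contact_N=15))
s=state(); print(s["time"],toR(s["eef_pos"]+.073*np.array(s["tcp_rot"])[:,2]),s["ft_force"],s["gripper_width"])
print(env.movel(tcp(-.088,y,.017,al),velocity=.02,contact_N=10))
s=state(); print(s["time"],toR(s["eef_pos"]+.073*np.array(s["tcp_rot"])[:,2]),s["ft_force"])
for c in("top","scene"): 
    f=viewer.grab_frame(c); save(f,c+"1")
    b=(slice(170,310),slice(200,380)) if c=="top" else (slice(140,280),slice(260,440))
    cv2.imwrite(f"pics/{c}1c.png",cv2.resize(f["color"][b],None,fx=3,fy=3,interpolation=cv2.INTER_CUBIC)[:,:,::-1])
a,b=[cv2.imread(f"pics/{c}1c.png") for c in("top","scene")]
cv2.imwrite("pics/both1.png",cv2.resize(np.vstack([a,b]),None,fx=.7,fy=.7))
E
```

```text
6.7583 [-0.20064682 -0.01623265  0.01848463] [ 0.00736836 -0.00739882  0.18330363]
False
9.3333 [-0.11202039 -0.01700753  0.01698573] [ 1.53948045  2.36237766 -0.9120573 ] 0.00013014721281579927
True
10.05 [-0.10031629 -0.0154964   0.01685454] [1.42954563 0.70525601 0.93955542]
```

View pics/both1.png

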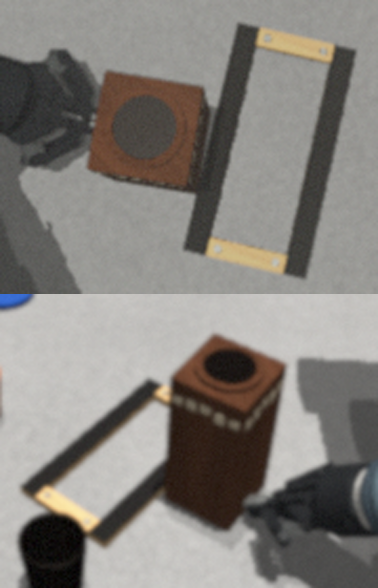

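```bash
cat > m2.py <<'E'
from h import *
def corners(f,name,approx=None):
    pass
def top(f):
    im=cv2.GaussianBlur(f["color"],(3,3),0).astype(int)
    s=(im[...,0]-im[...,2]>22).astype(np.uint8)
    m=np.zeros_like(s); m[180:275,235:310]=s[180:275,235:310]
    n,l,st,_=cv2.connectedComponentsWithStats(m); b=1+np.argmax(st[1:,4])
    px=np.argwhere(l==b)[:,::-1]
    h=cv2.convexHull(px.astype(np.float32))[:,0]
    w=np.array([atz(f,p,.195)[:2] for p in h]); c,s,a=cv2.minAreaRect((w*1000).astype(np.float32))
    return toR(np.r_[np.array(c)/1000,0])[:2],s,a
E
python3 - <<'E'
from m2 import *
al=np.radians(50); y=-.013
print(top(viewer.grab_frame("top")))
print(env.movel(tcp(-.088,y,.017,al),velocity=.02,contact_N=20))
s=state(); print(s["time"],toR(s["eef_pos"]+.073*np.array(s["tcp_rot"])[:,2]),s["ft_force"])
f=viewer.grab_frame("top"); print(top(f)); save(f,"top2")
cv2.imwrite("pics/top2c.png",cv2.resize(f["color"][170:310,200:380],None,fx=4,fy=4,interpolation=cv2.INTER_CUBIC)[:,:,::-1])
E
```

```text
(array([-0.04754868, -0.02356902]), (90.92271423339844, 90.36853790283203), 79.35450744628906)
True
10.675 [-0.09686572 -0.01041568  0.01664241] [2.15748196 1.97774859 0.10249629]
(array([-0.04499673, -0.02045716]), (91.16482543945312, 90.42887115478516), 75.0575180053711)
```

View pics/top2c.png

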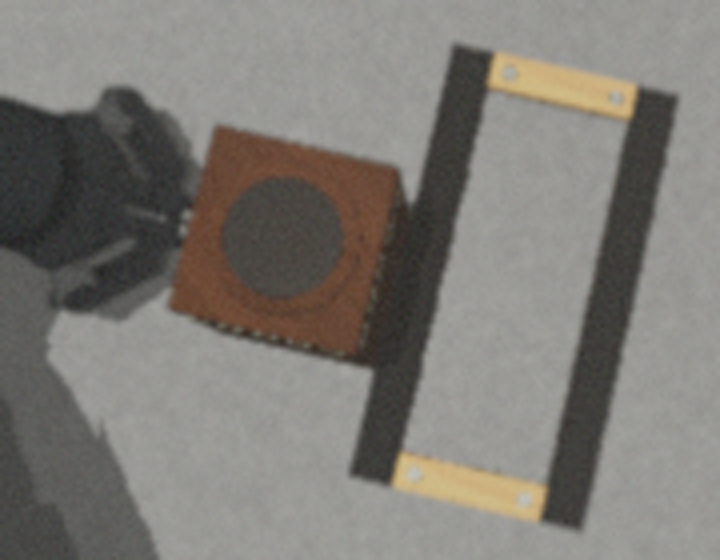

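```bash
python3 - <<'E'
from h import *
al=np.radians(50); y=-.0205
env.movel(tcp(-.16,-.0125,.02,al),velocity=.1)
env.movel(tcp(-.16,y,.16,al),velocity=.15)
env.movel(tcp(-.105,y,.16,al),velocity=.06)
env.movel(tcp(-.012,y,.16,al),velocity=.035)
s=state(); print(s["time"],s["ft_force"])
env.pause(.7)
env.movel(tcp(-.15,y,.22,al),velocity=.2)
print(state()["time"])
o=[]
for c,b in(("top",(slice(140,320),slice(220,450))),("scene",(slice(140,300),slice(220,450)))):
    f=viewer.grab_frame(c); save(f,c+"3"); o.append(cv2.resize(f["color"][b],None,fx=2,fy=2,interpolation=cv2.INTER_CUBIC)[:,:,::-1][:290])
    for n in ["vase_middle","vase_mouth","vase","pot","cup"]:
        r=viewer.tip_of(n,c)[:1]
        for x in r: print(c,n,np.round(x["conf"],2),np.round(toR(atz(f,x["uv"],.057 if "vase" in n else 0)),3),np.round(atz(f,x["uv"],0),3))
cv2.imwrite("pics/both3.png",np.vstack(o))
print(state()["time"])
E
```

```text
16.475 [0.32843752 0.44933049 0.05951985]
18.075
top vase_mouth 0.65 [ 0.166 -0.024  0.057] [ 0.49  -0.143  0.   ]
top vase 0.87 [-0.039 -0.02   0.057] [0.549 0.065 0.   ]
top pot 0.79 [0.012 0.199 0.   ] [ 0.744 -0.044  0.   ]
top cup 0.67 [0.275 0.053 0.   ] [ 0.536 -0.262  0.   ]
scene vase_middle 0.67 [ 0.061 -0.021  0.057] [ 0.465 -0.057  0.   ]
scene vase_mouth 0.92 [ 0.168 -0.034  0.057] [ 0.421 -0.166  0.   ]
scene vase 0.74 [-0.036 -0.017  0.057] [0.495 0.043 0.   ]
scene pot 0.74 [ 0.012  0.203 -0.   ] [ 0.747 -0.045 -0.   ]
scene cup 0.87 [0.271 0.058 0.   ] [ 0.542 -0.258  0.   ]
18.675
```

View pics/both3.png

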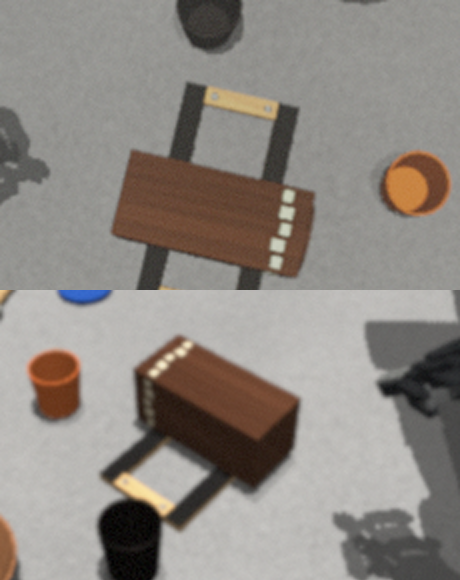

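```bash
python3 - <<'E'
from h import *
f=viewer.grab_frame("top"); im=cv2.GaussianBlur(f["color"],(3,3),0).astype(int)
m=np.zeros((400,640),np.uint8); m[205:285,270:380]=(im[...,0]-im[...,2]>12)[205:285,270:380]
m=cv2.morphologyEx(cv2.morphologyEx(m,cv2.MORPH_CLOSE,np.ones((7,7))),cv2.MORPH_OPEN,np.ones((9,9)))
n,l,st,_=cv2.connectedComponentsWithStats(m); b=1+np.argmax(st[1:,4])
w=np.array([atz(f,p,.102)[:2] for p in np.argwhere(l==b)[:,::-1]])
c,s,a=cv2.minAreaRect((w*1000).astype(np.float32)); c=toR(np.r_[np.array(c)/1000,0]); print(c,s,a)
da=(a-75.5+45)%90-45
if abs(da)<2 and .045<c[0]<.1: print(sign_off())
E
```

```text
[ 0.06470293 -0.02033298  0.        ] (200.34425354003906, 94.37269592285156) 75.31517791748047
the job is handed in; nothing more can be done
None
```

The vase was slid flush to the near batten, then tipped; it lies flat and within about 1° of square across both battens, between the end rails. It slid back as it fell, so its foot overhangs the near batten's outer face by about 33 mm. Its mouth is about 35 mm past the far batten, the pot and cup were not touched, and the job was handed in at about 19 s.

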